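# Draw out the grinder's catch tray

### The job

A polished stone ring has dropped into the catch tray below the broad grinding wheel. First push the tray of the other machine, the one with the slender felt cone, fully home; then hook a fingertip behind the front lip of the wheel machine's tray and draw it smoothly out to its stop, so that the ring rides out with it. Do not touch or lift the ring, leave everything else on the bench where it is, and finish with the hand clear.

Things in the scene. Friction and masses are not known exactly. Their poses are not given: they have to be found in the camera images.
- wheel_machine: Wet grinder with a broad wheel, a disc 120 mm across facing the robot under a curved guard, left or right of the other machine. Origin on the bench on its midline, 30 mm before its front; x to its motor at the back, z up; front roughly to the robot. Side rails 34 mm high, 168 mm over all, x 30 to 230 mm; wheel from 60 mm up, nut's front at x 105 mm; guard 190 mm high.
- cone_machine: Wet polisher of the same build with a slender felt cone, 48 mm at its base, pointing to the robot, no guard. Origin on the bench on its midline, 30 mm before its front; x to its motor at the back, z up; front roughly to the robot. Side rails 34 mm high, 168 mm over all, x 30 to 230 mm; cone axis 120 mm up, tip at x 70 mm; motor 183 mm high.
- wheel_tray (a joint): Slide of that machine's tray, m: 0 = fully home, grows as it comes out towards the robot along the machine's -x, 0.130 = against its stop. About 2.5 N of friction, no spring: stays where it is left. Starts nearly home (0 to 0.015).
- wheel_tray_lip (a point): Catch tray: 200 x 132 mm, floor top 7 mm and side walls 26 mm above bench. Front lip 132 mm wide, 4 mm thick; bead on its top outside reaches 8 mm before the inner face and 40 mm above bench. This point: middle of the lip's inner (machine) side, 36 mm above bench, moves with the tray, axes as the machine's. 60 mm behind the lip is empty and open above.
- cone_tray (a joint): Slide of that machine's tray, m: 0 = fully home, grows as it comes out towards the robot along the machine's -x, 0.130 = against its stop. About 2.5 N of friction, no spring: stays where it is left. Starts left partly out (0.06 to 0.11).
- cone_tray_lip (a point): Catch tray: 200 x 132 mm, floor top 7 mm and side walls 26 mm above bench. Front lip 132 mm wide, 4 mm thick; bead on its top outside reaches 8 mm before the inner face and 40 mm above bench. This point: middle of the lip's inner (machine) side, 36 mm above bench, moves with the tray, axes as the machine's. This tray is empty.
- stone_ring: Loose polished stone bangle lying flat in the wheel machine's tray, roughly below the wheel: 72 mm outside, 54 mm inside diameter, 12 mm thick, about 60 g; origin at the middle of its underside. It rides along if the tray moves smoothly and slides if it is jerked.
- grit_jar: Bystander: round jar 54 mm in diameter, 85 mm tall, standing between the two machines. Origin at its underside.
- wrench: Bystander: steel wrench lying flat, pointing to and from the robot, between the two trays' paths. Origin at its underside.
- rough_stone: Bystander: rough stone lump about 70 x 55 x 52 mm, left side of the bench. Origin at its underside.
- spare_wheel: Bystander: spare grinding wheel lying flat, 100 mm in diameter, 18 mm thick, right side of the bench. Origin at its underside.
- mug: Bystander: white mug 76 mm in diameter, 85 mm tall, left side of the bench. Origin at its underside.
- oil_can: Bystander: steel can 60 mm in diameter, 100 mm tall, right side of the bench. Origin at its underside.

How it is judged:
By the outcome, as a careful person would: the job done as asked, in the order asked, and still so for the second after the job is handed in, with the robot touching nothing.
It also fails if it takes over 48 s, if anything falls off the work surface, if the arm or the gripper's body presses on something with over 40 N, if the wrist force passes 120 N, or if a joint passes its speed limit or range.

### The arm

A 7-joint arm with a two-finger parallel gripper is mounted at the origin on the work surface. World frame = base frame: x ahead of the robot, y to its left, z up, the work surface at z = 0. Lengths are in m, angles in rad, forces in N, time in s.
With the tool pointing down it reaches from about 0.425 to 1.025 m from the base axis. Payload 3.6 kg.
Tool frame: the origin (TCP) lies midway between the tips of the shut fingers; the grasp point (between the pads) lies 19 mm behind it; z points along the fingers, y is the line along which they close (so a half turn about z gives the same grasp; the last joint's range is limited). The gripper opens to 85 mm and grips with 20 to 120 N. Pads are 22 mm wide; open, the fingers measure 114 mm over their backs; the gripper's body (76 mm by 85 mm) begins 54 mm behind the grasp point. The pads swing forward as they close: fully open they stand 13 mm farther back than shut.
Start: joints at [1.244, 0.591, 0.048, 1.609, -0.033, 0.943, -0.034], TCP at [0.168, -0.705, 0.231] pointing down, gripper open.
Joint ranges: [-2.69, 2.69], [-0.47, 2.24], [-1.27, 1.36], [0.19, 2.51], [-1.53, 4.68], [0.08, 2.07], [-3.09, 3.09]. Speed limits (rad/s): [2.57, 2.57, 3.14, 3.14, 3.14, 3.14, 3.14].

### API

Orientations are given as a unit quaternion [x, y, z, w].
In Python, from station import manip gives the robot as it stands. The module is installed in compiled form; this text tells all that it offers.
- The arm moves only by the shell command python3 -m handwheel 'ROWS' [FORCE]. ROWS is JSON, a list of rows, each an object of numbers: "grip": the closure, from 0 (fully open) to 1 (shut); "x", "y", "z": the shift along the world's x, y, z each as a share of 0.1 m, from -1 to 1; "ax", "ay", "az": the turn, a rotation vector about the world's x, y, z each as a share of 60 degrees, from -1 to 1. A call has exactly 5 rows; each row is the pose to reach, as a shift and turn from the pose commanded when the call began; what a row does not reach only later rows make up. A row lasts 1/12 s, in which the tool goes at most 41.7 mm and 7.16 degrees, less where a joint would pass 70% of its speed; a pose out of reach is approached as far as the arm can. A call with a number of a shift or a turn outside -1 to 1 is refused whole. A call with a gripper value outside its range is refused whole. The fingers move at their own pace and stop on an object; FORCE is the grip in N (left out, the last holds). Time passes only in rows, so rows that repeat a pose let the fingers close, or fill a call up. It gives the time, the measured TCP pose, the force, the opening and the grip force at its end, in the units of the state.
- manip.get_obs(): the state, without advancing time (a new reading comes with each control period).
- manip.read_camera(name): name is "scene" or "top" or "wrist"; returns a dict with "color" (480x640x3 uint8, blue, green, red), "intrinsics" (3x3 intrinsics, pixels), "cam_to_world" (4x4, takes a point from camera to world coordinates); the wrist camera has in their place "mount" (4x4, takes a point from camera to tool coordinates, whose origin is the TCP and whose axes are the flange's). Camera axes: x right, y up, looking along -z (the intrinsics and any distortion apply to the point x, -y, -z); pixel columns grow to the right and rows downward; lengths in m; the calibration is good to about 2 mm. The wrist camera is an equidistant fisheye: a pixel r from the principal point sees the ray r / f radians off the axis. A picture is of the moment at which its call begins: read the wrist's pose just before it. There is no depth.
- manip.finish_job(): hands the job in; it is judged then, once.
The state is a dict: "time_s": time; "joint_pos": joint angles; "qvel": joint speeds; "joint_efforts": joint torques, N m; "tcp_pos": TCP position; "orientation": TCP orientation; "contact_force": force on the tool from outside, world axes, zero at the start; "torque": the same for the moment, N m; "gripper_width": finger opening in m; "grip_force": force on a finger pad.
Only numpy, scipy, OpenCV 4.12 (cv2) and the standard library are available. Lean on these libraries where they do the work, as an engineer would, in place of code of your own. Each camera call takes 0.05 s, during which the arm holds its last target. There are 200 camera calls.

## Working session

There is one attempt and no reset: what is moved stays moved. The work goes in short steps, Python scripts to look and compute and a shell command to move; the robot and the scene stay as the last step left them, time stands still between calls to the robot, and variables do not carry over. Pictures are saved under pics/ and viewed, at most 10 in all, crops included, and the job is handed in when it is done.

```bash
mkdir -p pics; python3 - <<'E'
from station import manip
import cv2,numpy as np,pickle
o=manip.get_obs();print(o)
d={}
for n in("scene","top"):
    r=manip.read_camera(n);d[n]=r;cv2.imwrite(f"pics/{n}.png",r["color"]);print(n,r["intrinsics"],r["cam_to_world"],[k for k in r])
pickle.dump(d,open("cams.pkl","wb"))
E
```

```text
{'time_s': 0.0, 'joint_pos': array([ 1.24353507,  0.59209792,  0.04829447,  1.60980727, -0.0333471 ,
        0.94270127, -0.03371192]), 'qvel': array([ 0.00090988, -0.00225739,  0.0009896 , -0.00049859,  0.00065285,
        0.00031387,  0.00085676]), 'joint_efforts': array([ 2.36539872e-04, -5.48684764e+01,  1.54643867e+00, -1.98123139e+01,
        9.30556533e-03,  8.88020470e-03,  1.51684583e-05]), 'tcp_pos': array([ 0.16777081, -0.70448214,  0.23016171]), 'orientation': array([ 9.93173957e-01,  1.16637351e-01, -1.69859521e-04, -1.09120934e-03]), 'contact_force': array([ 0.48089798, -0.62082198,  0.64057135]), 'torque': array([-0.00415919,  0.00929641,  0.01876373]), 'grip_force': 0.0, 'gripper_width': 0.08531770259506072}
scene [[471.42620187   0.         319.52749086]
 [  0.         471.42620187 234.58830175]
 [  0.           0.           1.        ]] [[-0.52534189 -0.50955989  0.68144304  1.33755101]
 [ 0.85077967 -0.32753075  0.41097149  0.44325753]
 [ 0.01377896  0.79565842  0.60558882  0.71425359]
 [ 0.          0.          0.          1.        ]] ['color', 'intrinsics', 'cam_to_world']
top [[479.5177619    0.         326.05363308]
 [  0.         479.5177619  237.9518097 ]
 [  0.           0.           1.        ]] [[ 0.00355248  0.98656468 -0.16333254  0.38503639]
 [-0.99997819  0.00441411  0.00491269 -0.00527106]
 [ 0.00556765  0.16331153  0.98655884  1.28095211]
 [ 0.          0.          0.          1.        ]] ['color', 'intrinsics', 'cam_to_world']
```

View pics/top.png

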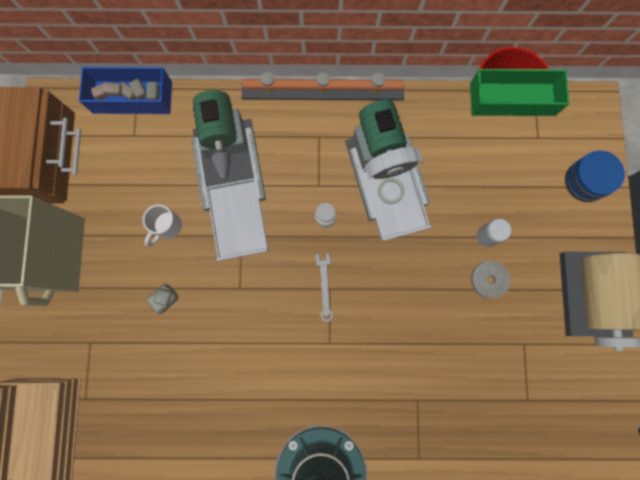

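View pics/scene.png

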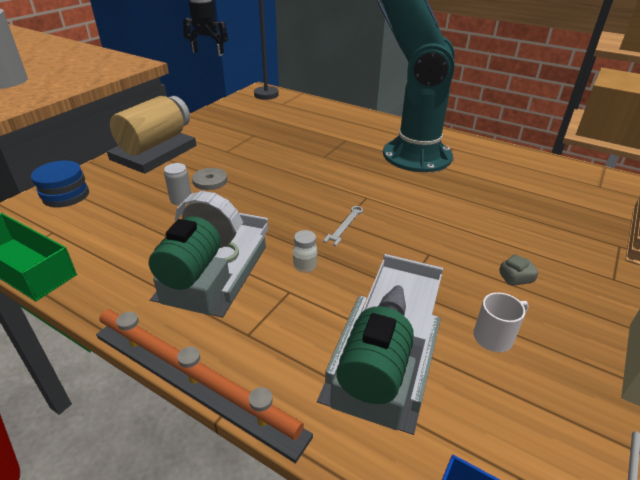

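The top view shows the cone machine on the left, its tray out with the lip around (241,252), and the wheel machine on the right with its lip around (406,232). The jar (325,215) and the wrench (325,290) stand between them. Next is an enlarged crop for the edges.

```bash
python3 - <<'E'
import cv2
a=cv2.imread("pics/top.png")
c=cv2.resize(a[110:270,185:445],None,fx=3,fy=3,interpolation=cv2.INTER_CUBIC);cv2.imwrite("pics/c1.png",c)
E
```

```text
(no output)
```

View pics/c1.png

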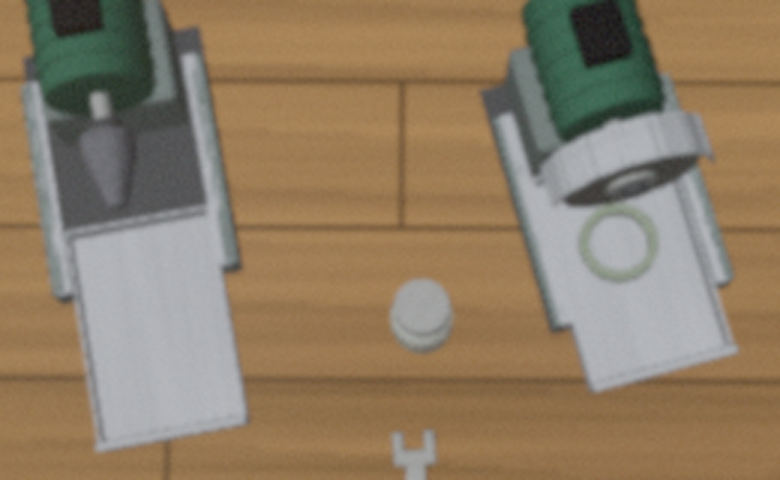

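The crop shows the cone lip corners at (98,449) and (246,423), with rail fronts at (57,298) and (240,266). On the wheel machine the lip corners are (592,390) and (737,352), the rail fronts (554,328) and (732,281), and the ring centre (618,243).

```bash
cat > h.py <<'E'
import numpy as np,pickle
d=pickle.load(open("cams.pkl","rb"))
def ray(n,u,v,z):
    K=d[n]["intrinsics"];T=d[n]["cam_to_world"]
    r=T[:3,:3]@np.array([(u-K[0,2])/K[0,0],-(v-K[1,2])/K[1,1],-1]);o=T[:3,3]
    return o+r*(z-o[2])/r[2]
def crop(u,v,z): return ray("top",u/3+185-1/3,v/3+110-1/3,z)
E
python3 - <<'E'
from h import *
np.set_printoptions(precision=4,suppress=True)
for n,L,R in(("cone",[(98,449),(57,298)],[(246,423),(240,266)]),("wheel",[(592,390),(554,328)],[(737,352),(732,281)])):
    for (l,r,z) in zip(L,R,(.04,.034)):
        a=crop(*l,z);b=crop(*r,z);w=a-b
        print(n,a,b,"mid",(a+b)/2,"w",np.linalg.norm(w),"yaw deg",np.degrees(np.arctan2(-w[0],w[1])))
print("ring",crop(618,243,.019)); print("jar",crop(420,300,.085),"wrench",crop(414,440,0.005),crop(325*3-555,320*3-330,0.005))
E
```

```text
cone [0.5329 0.2711 0.04  ] [0.5562 0.1434 0.04  ] mid [0.5445 0.2073 0.04  ] w 0.12977825977254182 yaw deg 10.3419020711102
cone [0.668  0.3142 0.034 ] [0.698  0.1528 0.034 ] mid [0.683  0.2335 0.034 ] w 0.1640990910312 yaw deg 10.513407460835156
wheel [ 0.5866 -0.1582  0.04  ] [ 0.621  -0.2863  0.04  ] mid [ 0.6038 -0.2223  0.04  ] w 0.13257495936412356 yaw deg 15.038562907372608
wheel [ 0.643  -0.1262  0.034 ] [ 0.6864 -0.2852  0.034 ] mid [ 0.6647 -0.2057  0.034 ] w 0.16486630582581377 yaw deg 15.278012179808513
ring [ 0.7248 -0.1864  0.019 ]
jar [ 0.6562 -0.0074  0.085 ] wrench [ 0.5463 -0.0027  0.005 ] [ 0.379  -0.0088  0.005 ]
```

```bash
python3 -m handwheel '[{"grip":1,"x":0.25,"y":0.3,"z":0},{"grip":1,"x":0.5,"y":0.6,"z":0},{"grip":1,"x":0.75,"y":0.9,"z":0},{"grip":1,"x":0.8,"y":1,"z":0},{"grip":1,"x":0.8,"y":1,"z":0}]' 30
python3 -m handwheel '[{"grip":1,"x":0.25,"y":0.3,"z":0},{"grip":1,"x":0.5,"y":0.6,"z":0},{"grip":1,"x":0.75,"y":0.9,"z":0},{"grip":1,"x":0.8,"y":1,"z":0},{"grip":1,"x":0.8,"y":1,"z":0}]'
python3 -m handwheel '[{"grip":1,"x":0.25,"y":0.3,"z":0},{"grip":1,"x":0.5,"y":0.6,"z":0},{"grip":1,"x":0.75,"y":0.9,"z":0},{"grip":1,"x":0.8,"y":1,"z":0},{"grip":1,"x":0.8,"y":1,"z":0}]'
python3 -m handwheel '[{"grip":1,"x":0.25,"y":0.3,"z":0},{"grip":1,"x":0.5,"y":0.6,"z":0},{"grip":1,"x":0.75,"y":0.9,"z":0},{"grip":1,"x":0.8,"y":1,"z":0},{"grip":1,"x":0.8,"y":1,"z":0}]'
```

```text
invalid input at $[0]: expected keys grip, x, y, z, ax, ay, az
invalid input at $[0]: expected keys grip, x, y, z, ax, ay, az
invalid input at $[0]: expected keys grip, x, y, z, ax, ay, az
invalid input at $[0]: expected keys grip, x, y, z, ax, ay, az
```

```bash
python3 -m handwheel '[{"grip":1,"x":0.25,"y":0.3,"z":0,"ax":0,"ay":0,"az":0},{"grip":1,"x":0.5,"y":0.6,"z":0,"ax":0,"ay":0,"az":0},{"grip":1,"x":0.75,"y":0.9,"z":0,"ax":0,"ay":0,"az":0},{"grip":1,"x":0.8,"y":1,"z":0,"ax":0,"ay":0,"az":0},{"grip":1,"x":0.8,"y":1,"z":0,"ax":0,"ay":0,"az":0}]' 30
python3 -m handwheel '[{"grip":1,"x":0.25,"y":0.3,"z":0,"ax":0,"ay":0,"az":0},{"grip":1,"x":0.5,"y":0.6,"z":0,"ax":0,"ay":0,"az":0},{"grip":1,"x":0.75,"y":0.9,"z":0,"ax":0,"ay":0,"az":0},{"grip":1,"x":0.8,"y":1,"z":0,"ax":0,"ay":0,"az":0},{"grip":1,"x":0.8,"y":1,"z":0,"ax":0,"ay":0,"az":0}]'
```

```text
time_s: 0.52
tcp_pos: [0.2524, -0.6006, 0.2307]
orientation: [0.993, 0.121, 0.001, -0.002]
contact_force: [-0.6, 0.1, 0.5]
gripper_width: 0.0258
grip_force: 0.0
time_s: 0.93
tcp_pos: [0.3308, -0.502, 0.231]
orientation: [0.993, 0.12, 0.0, -0.001]
contact_force: [-0.8, 0.2, -0.0]
gripper_width: -0.0003
grip_force: 0.0
```

```bash
python3 -m handwheel '[{"grip":1,"x":0.25,"y":0.3,"z":0,"ax":0,"ay":0,"az":0},{"grip":1,"x":0.5,"y":0.6,"z":0,"ax":0,"ay":0,"az":0},{"grip":1,"x":0.75,"y":0.9,"z":0,"ax":0,"ay":0,"az":0},{"grip":1,"x":0.8,"y":1,"z":0,"ax":0,"ay":0,"az":0},{"grip":1,"x":0.8,"y":1,"z":0,"ax":0,"ay":0,"az":0}]'
python3 -m handwheel '[{"grip":1,"x":0.25,"y":0.3,"z":0,"ax":0,"ay":0,"az":0},{"grip":1,"x":0.5,"y":0.6,"z":0,"ax":0,"ay":0,"az":0},{"grip":1,"x":0.75,"y":0.9,"z":0,"ax":0,"ay":0,"az":0},{"grip":1,"x":0.8,"y":1,"z":0,"ax":0,"ay":0,"az":0},{"grip":1,"x":0.8,"y":1,"z":0,"ax":0,"ay":0,"az":0}]'
for i in 1 2 3 4 5; do python3 -m handwheel '[{"grip":1,"x":0,"y":0.3,"z":0,"ax":0,"ay":0,"az":0},{"grip":1,"x":0,"y":0.6,"z":0,"ax":0,"ay":0,"az":0},{"grip":1,"x":0,"y":0.9,"z":0,"ax":0,"ay":0,"az":0},{"grip":1,"x":0,"y":1,"z":0,"ax":0,"ay":0,"az":0},{"grip":1,"x":0,"y":1,"z":0,"ax":0,"ay":0,"az":0}]' | sed -n 1,4p; done
```

```text
time_s: 1.35
tcp_pos: [0.4101, -0.4032, 0.2311]
orientation: [0.993, 0.119, 0.0, -0.001]
contact_force: [0.0, 0.4, 0.1]
gripper_width: -0.0001
grip_force: 0.0
time_s: 1.77
tcp_pos: [0.49, -0.3038, 0.2312]
orientation: [0.993, 0.119, 0.001, -0.0]
contact_force: [-0.2, -0.0, -0.3]
gripper_width: -0.0001
grip_force: 0.0
time_s: 2.18
tcp_pos: [0.4871, -0.2053, 0.2312]
orientation: [0.993, 0.117, -0.0, -0.0]
contact_force: [-0.1, -0.4, 0.7]
time_s: 2.6
tcp_pos: [0.4883, -0.1055, 0.2314]
orientation: [0.993, 0.117, 0.0, 0.0]
contact_force: [-0.2, -0.5, -0.8]
time_s: 3.02
tcp_pos: [0.4889, -0.0054, 0.2314]
orientation: [0.993, 0.117, 0.0, 0.0]
contact_force: [-0.0, 0.5, 0.6]
time_s: 3.43
tcp_pos: [0.4891, 0.0947, 0.2314]
orientation: [0.993, 0.117, 0.0, 0.0]
contact_force: [0.0, 0.1, 0.3]
time_s: 3.85
tcp_pos: [0.4891, 0.1947, 0.2313]
orientation: [0.993, 0.117, 0.0, 0.0]
contact_force: [-0.5, -0.2, 0.4]
```

```bash
python3 -m handwheel '[{"grip":1,"x":0,"y":0,"z":-0.3,"ax":0,"ay":0,"az":0},{"grip":1,"x":0,"y":0,"z":-0.6,"ax":0,"ay":0,"az":0},{"grip":1,"x":0,"y":0,"z":-0.9,"ax":0,"ay":0,"az":0},{"grip":1,"x":0,"y":0,"z":-1,"ax":0,"ay":0,"az":0},{"grip":1,"x":0,"y":0,"z":-1,"ax":0,"ay":0,"az":0}]'
python3 -m handwheel '[{"grip":1,"x":0,"y":0,"z":-0.3,"ax":0,"ay":0,"az":0},{"grip":1,"x":0,"y":0,"z":-0.6,"ax":0,"ay":0,"az":0},{"grip":1,"x":0,"y":0,"z":-0.8,"ax":0,"ay":0,"az":0},{"grip":1,"x":0,"y":0,"z":-0.8,"ax":0,"ay":0,"az":0},{"grip":1,"x":0,"y":0,"z":-0.8,"ax":0,"ay":0,"az":0}]'
python3 - <<'E'
from station import manip
import cv2
r=manip.read_camera("wrist");cv2.imwrite("pics/w1.png",r["color"]);print(r["intrinsics"],r["mount"])
E
```

```text
time_s: 4.27
tcp_pos: [0.4867, 0.1903, 0.1289]
orientation: [0.993, 0.115, -0.003, 0.002]
contact_force: [0.1, -0.8, 0.0]
gripper_width: 0.0
grip_force: 0.0
time_s: 4.68
tcp_pos: [0.4888, 0.1935, 0.052]
orientation: [0.993, 0.116, 0.0, 0.001]
contact_force: [0.2, -0.2, -0.2]
gripper_width: 0.0001
grip_force: 0.0
[[371.64829954   0.         322.44430812]
 [  0.         371.64829954 240.12080748]
 [  0.           0.           1.        ]] [[-5.65578765e-05  9.62623483e-01  2.70843177e-01  6.78471981e-02]
 [ 9.99999905e-01  1.71410891e-04 -4.00402473e-04  3.02135591e-04]
 [-4.31862294e-04  2.70843129e-01 -9.62623401e-01 -1.41794771e-01]
 [ 0.00000000e+00  0.00000000e+00  0.00000000e+00  1.00000000e+00]]
```

View pics/w1.png

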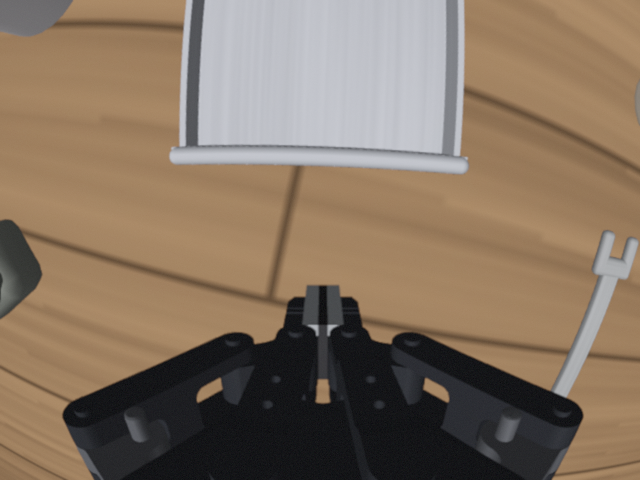

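The wrist view shows the cone lip from (172,155) to (467,166), centred on the fingertip at (322,285), with about 45 mm of clear bench before it. I'll go down and push along (0.983, 0.183).

```bash
python3 -m handwheel '[{"grip":1,"x":0,"y":0,"z":-0.16,"ax":0,"ay":0,"az":0},{"grip":1,"x":0.05,"y":0.01,"z":-0.32,"ax":0,"ay":0,"az":0},{"grip":1,"x":0.12,"y":0.02,"z":-0.32,"ax":0,"ay":0,"az":0},{"grip":1,"x":0.18,"y":0.035,"z":-0.32,"ax":0,"ay":0,"az":0},{"grip":1,"x":0.24,"y":0.045,"z":-0.32,"ax":0,"ay":0,"az":0}]'
for i in 1 2 3; do python3 -m handwheel '[{"grip":1,"x":0.06,"y":0.011,"z":0,"ax":0,"ay":0,"az":0},{"grip":1,"x":0.12,"y":0.022,"z":0,"ax":0,"ay":0,"az":0},{"grip":1,"x":0.18,"y":0.033,"z":0,"ax":0,"ay":0,"az":0},{"grip":1,"x":0.24,"y":0.045,"z":0,"ax":0,"ay":0,"az":0},{"grip":1,"x":0.3,"y":0.056,"z":0,"ax":0,"ay":0,"az":0}]'|grep -E "tcp|force"; done
```

```text
time_s: 5.15
tcp_pos: [0.5141, 0.1998, 0.0211]
orientation: [0.993, 0.116, 0.002, -0.0]
contact_force: [-1.0, -0.4, 0.1]
gripper_width: -0.0002
grip_force: 0.0
tcp_pos: [0.5409, 0.2044, 0.0193]
contact_force: [-3.4, -0.2, 2.0]
grip_force: 1.5
tcp_pos: [0.5722, 0.2106, 0.0192]
contact_force: [-3.3, -0.3, 2.3]
grip_force: 1.5
tcp_pos: [0.6024, 0.2165, 0.0192]
contact_force: [-3.8, 1.0, 1.7]
grip_force: 1.5
```

```bash
for i in 1 2 3; do python3 -m handwheel '[{"grip":1,"x":0.01,"y":0.002,"z":0,"ax":0,"ay":0,"az":0},{"grip":1,"x":0.02,"y":0.004,"z":0,"ax":0,"ay":0,"az":0},{"grip":1,"x":0.03,"y":0.006,"z":0,"ax":0,"ay":0,"az":0},{"grip":1,"x":0.04,"y":0.008,"z":0,"ax":0,"ay":0,"az":0},{"grip":1,"x":0.05,"y":0.009,"z":0,"ax":0,"ay":0,"az":0}]'|grep -E "tcp|force"; done
```

```text
tcp_pos: [0.6065, 0.2172, 0.0193]
contact_force: [-1.9, 0.0, 0.7]
grip_force: 1.3
tcp_pos: [0.6119, 0.2181, 0.0193]
contact_force: [-3.1, 1.4, -0.4]
grip_force: 1.3
tcp_pos: [0.6137, 0.2182, 0.0191]
contact_force: [-9.0, 0.9, 5.9]
grip_force: 4.6
```

```bash
for i in 1 2; do python3 -m handwheel '[{"grip":1,"x":0.005,"y":0.001,"z":0,"ax":0,"ay":0,"az":0},{"grip":1,"x":0.01,"y":0.002,"z":0,"ax":0,"ay":0,"az":0},{"grip":1,"x":0.015,"y":0.003,"z":0,"ax":0,"ay":0,"az":0},{"grip":1,"x":0.02,"y":0.004,"z":0,"ax":0,"ay":0,"az":0},{"grip":1,"x":0.02,"y":0.004,"z":0,"ax":0,"ay":0,"az":0}]'|grep -E "tcp|force"; done
```

```text
tcp_pos: [0.6137, 0.2182, 0.0191]
contact_force: [-11.5, -0.5, 8.2]
grip_force: 5.4
tcp_pos: [0.6137, 0.2182, 0.019]
contact_force: [-14.7, 0.5, 10.9]
grip_force: 7.0
```

The tray is firmly at its stop: the tool stays put while the force rises to 15 N. I'll back off, lift and go over to the wheel machine.

```bash
python3 -m handwheel '[{"grip":1,"x":-0.1,"y":-0.02,"z":0,"ax":0,"ay":0,"az":0},{"grip":1,"x":-0.3,"y":-0.05,"z":0,"ax":0,"ay":0,"az":0},{"grip":1,"x":-0.5,"y":-0.09,"z":0.1,"ax":0,"ay":0,"az":0},{"grip":1,"x":-0.5,"y":-0.09,"z":0.4,"ax":0,"ay":0,"az":0},{"grip":1,"x":-0.5,"y":-0.09,"z":0.8,"ax":0,"ay":0,"az":0}]'
python3 -m handwheel '[{"grip":1,"x":0,"y":0,"z":0.3,"ax":0,"ay":0,"az":0},{"grip":1,"x":0,"y":0,"z":0.6,"ax":0,"ay":0,"az":0},{"grip":1,"x":0,"y":0,"z":0.9,"ax":0,"ay":0,"az":0},{"grip":1,"x":0,"y":0,"z":1,"ax":0,"ay":0,"az":0},{"grip":1,"x":0,"y":0,"z":1,"ax":0,"ay":0,"az":0}]'|grep tcp
for i in 1 2 3 4; do python3 -m handwheel '[{"grip":1,"x":0,"y":-0.3,"z":0,"ax":0,"ay":0,"az":0},{"grip":1,"x":0,"y":-0.6,"z":0,"ax":0,"ay":0,"az":0},{"grip":1,"x":0,"y":-0.9,"z":0,"ax":0,"ay":0,"az":0},{"grip":1,"x":0,"y":-1,"z":0,"ax":0,"ay":0,"az":0},{"grip":1,"x":0,"y":-1,"z":0,"ax":0,"ay":0,"az":0}]'|grep tcp;done
python3 - <<'E'
from station import manip
import cv2
print(manip.get_obs()["time_s"])
o=manip.get_obs();print(o["tcp_pos"])
r=manip.read_camera("wrist");cv2.imwrite("pics/w2.png",r["color"])
E
```

```text
time_s: 8.9
tcp_pos: [0.5692, 0.2083, 0.0976]
orientation: [0.993, 0.116, -0.002, 0.001]
contact_force: [1.1, 0.9, -0.3]
gripper_width: -0.0001
grip_force: 0.0
tcp_pos: [0.575, 0.2106, 0.2032]
tcp_pos: [0.5707, 0.1053, 0.1976]
tcp_pos: [0.5711, 0.008, 0.1985]
tcp_pos: [0.5714, -0.0906, 0.1989]
tcp_pos: [0.5716, -0.19, 0.1991]
10.9833
[ 0.57159865 -0.19003032  0.19906141]
```

View pics/w2.png

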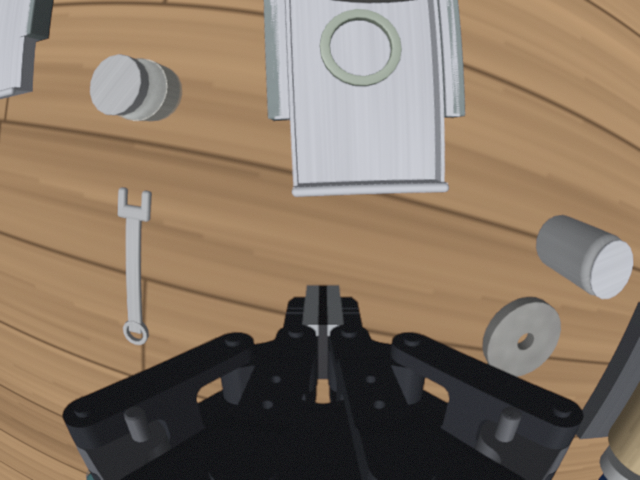

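The wrist view shows the wheel lip from (292,192) to (447,187), the ring centre at (360,47), and its near edge at (362,86). I'll convert these to world coordinates and check the clearance.

```bash
cat >> h.py <<'E'
from scipy.spatial.transform import Rotation as Ro
def wrist(u,v,z,p,q):
    K=[371.648,322.444,240.121]
    M=np.array([[-5.66e-5,.962623,.270843,.067847],[1,1.7e-4,-4e-4,3.0e-4],[-4.3e-4,.270843,-.962623,-.141795]])
    a=np.array([u-K[1],v-K[2]]);r=np.hypot(*a);th=r/K[0]
    dr=np.array([np.sin(th)*a[0]/r,-np.sin(th)*a[1]/r,-np.cos(th)])
    R=Ro.from_quat(q).as_matrix();o=p+R@M[:,3];w=R@M[:,:3]@dr
    return o+w*(z-o[2])/w[2]
E
python3 - <<'E'
from h import *
from station import manip
np.set_printoptions(precision=4,suppress=True)
o=manip.get_obs();p,q=o["tcp_pos"],o["orientation"]
for u,v,z in((292,192,.036),(447,187,.036),(362,86,.019),(360,47,.013),(270,118,.034),(463,115,.034)): print(u,v,wrist(u,v,z,p,q))
a=wrist(292,192,.036,p,q);b=wrist(447,187,.036,p,q);w=a-b
m=(a+b)/2;print("mid",m,"w",np.hypot(*w[:2]),"yaw",np.degrees(np.arctan2(-w[0],w[1])),"tcp",p)
for f in("top","wheelfront"): pass
print("guard front edge top ~", crop(570,200,.19),crop(640,205,.06),crop(545,185,.12),crop(712,158,.12))
E
```

```text
292 192 [ 0.5888 -0.1577  0.036 ]
447 187 [ 0.6251 -0.2845  0.036 ]
362 86 [ 0.6904 -0.194   0.019 ]
360 47 [ 0.7259 -0.1845  0.013 ]
270 118 [ 0.6447 -0.1262  0.034 ]
463 115 [ 0.6892 -0.2826  0.034 ]
mid [ 0.607  -0.2211  0.036 ] w 0.13192292024371183 yaw 15.96546252178892 tcp [ 0.5717 -0.1875  0.199 ]
guard front edge top ~ [ 0.7134 -0.1248  0.19  ] [ 0.7483 -0.2006  0.06  ] [ 0.7474 -0.1117  0.12  ] [ 0.7717 -0.2524  0.12  ]
```

```bash
python3 -m handwheel '[{"grip":1,"x":0.2,"y":-0.1,"z":0,"ax":0,"ay":0,"az":0},{"grip":1,"x":0.4,"y":-0.2,"z":0,"ax":0,"ay":0,"az":0},{"grip":1,"x":0.6,"y":-0.26,"z":0,"ax":0,"ay":0,"az":0},{"grip":1,"x":0.6,"y":-0.26,"z":-0.2,"ax":0,"ay":0,"az":0},{"grip":1,"x":0.6,"y":-0.26,"z":-0.4,"ax":0,"ay":0,"az":0}]'
python3 -m handwheel '[{"grip":1,"x":0,"y":0,"z":-0.2,"ax":0,"ay":0,"az":0},{"grip":1,"x":0,"y":0,"z":-0.4,"ax":0,"ay":0,"az":0},{"grip":1,"x":0,"y":0,"z":-0.6,"ax":0,"ay":0,"az":0},{"grip":1,"x":0,"y":0,"z":-0.8,"ax":0,"ay":0,"az":0},{"grip":1,"x":0,"y":0,"z":-0.8,"ax":0,"ay":0,"az":0}]'
python3 - <<'E'
from station import manip
import cv2
o=manip.get_obs();print(o["tcp_pos"],o["contact_force"])
r=manip.read_camera("wrist")["color"]
s=manip.read_camera("scene")["color"][110:330,120:340]
cv2.imwrite("pics/w3.png",cv2.hconcat([cv2.resize(r,(440,330)),cv2.resize(s,(330,330))]))
E
```

```text
time_s: 11.45
tcp_pos: [0.635, -0.2107, 0.1601]
orientation: [0.993, 0.119, 0.003, -0.001]
contact_force: [-1.0, -0.7, -0.3]
gripper_width: 0.0001
grip_force: 0.0
time_s: 11.87
tcp_pos: [0.629, -0.2092, 0.0752]
orientation: [0.993, 0.119, -0.003, -0.003]
contact_force: [-1.5, 0.2, -0.2]
gripper_width: -0.0001
grip_force: 0.0
[ 0.62899379 -0.20921594  0.07524001] [-1.50707575  0.23010736 -0.21226908]
```

View pics/w3.png

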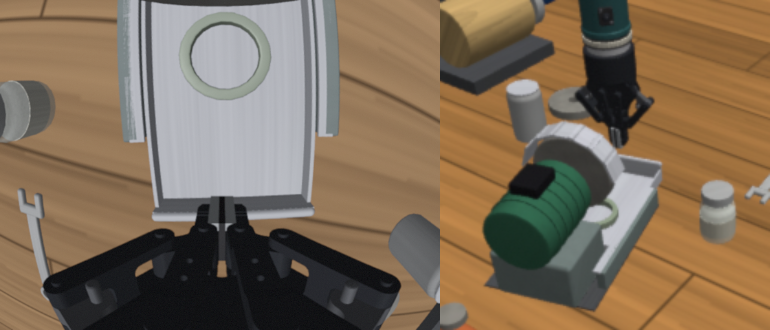

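The fingertip is above the tray just behind the lip. The lip runs (221,310)–(455,305) in full-scale pixels, the ring is well ahead, and the wheel and guard are clear of the hand. I'll check the numbers before going down.

```bash
python3 - <<'E'
from h import *
from station import manip
o=manip.get_obs();p,q=o["tcp_pos"],o["orientation"]
a=wrist(221,310,.036,p,q);b=wrist(455,305,.036,p,q);m=(a+b)/2;w=a-b
n=np.array([-w[1],w[0]])/np.hypot(*w[:2])*-1
print(p,o["qvel"].round(3),m,np.hypot(*w[:2]),n,"tcp ahead of bead front:",(p-m)[:2]@n)
E
```

```text
[ 0.6313356  -0.21146867  0.07882489] [ 0.012 -0.031  0.014 -0.03   0.005 -0.003  0.005] [ 0.61018625 -0.22639969  0.036     ] 0.13371226119224328 [0.96716604 0.25414535] tcp ahead of bead front: 0.024249591104817576
```

```bash
python3 -m handwheel '[{"grip":1,"x":0.06,"y":0,"z":0,"ax":0,"ay":0,"az":0},{"grip":1,"x":0.06,"y":-0.02,"z":-0.15,"ax":0,"ay":0,"az":0},{"grip":1,"x":0.06,"y":-0.02,"z":-0.3,"ax":0,"ay":0,"az":0},{"grip":1,"x":0.06,"y":-0.02,"z":-0.45,"ax":0,"ay":0,"az":0},{"grip":1,"x":0.06,"y":-0.02,"z":-0.56,"ax":0,"ay":0,"az":0}]'
python3 -m handwheel '[{"grip":1,"x":0,"y":0,"z":0,"ax":0,"ay":0,"az":0},{"grip":1,"x":-0.01,"y":-0.003,"z":0,"ax":0,"ay":0,"az":0},{"grip":1,"x":-0.02,"y":-0.006,"z":0,"ax":0,"ay":0,"az":0},{"grip":1,"x":-0.03,"y":-0.008,"z":0,"ax":0,"ay":0,"az":0},{"grip":1,"x":-0.04,"y":-0.011,"z":0,"ax":0,"ay":0,"az":0}]'
```

```text
time_s: 12.38
tcp_pos: [0.6357, -0.2174, 0.021]
orientation: [0.993, 0.116, -0.001, -0.0]
contact_force: [-0.3, -0.2, -0.3]
gripper_width: -0.0
grip_force: 0.0
time_s: 12.8
tcp_pos: [0.6334, -0.2188, 0.024]
orientation: [0.993, 0.117, 0.001, 0.0]
contact_force: [-0.5, 0.3, -0.6]
gripper_width: 0.0
grip_force: 0.0
```

```bash
for i in 1 2 3 4 5; do python3 -m handwheel '[{"grip":1,"x":-0.019,"y":-0.005,"z":0,"ax":0,"ay":0,"az":0},{"grip":1,"x":-0.039,"y":-0.01,"z":0,"ax":0,"ay":0,"az":0},{"grip":1,"x":-0.058,"y":-0.016,"z":0,"ax":0,"ay":0,"az":0},{"grip":1,"x":-0.077,"y":-0.021,"z":0,"ax":0,"ay":0,"az":0},{"grip":1,"x":-0.097,"y":-0.026,"z":0,"ax":0,"ay":0,"az":0}]'|grep -E "tcp|contact";done
```

```text
tcp_pos: [0.623, -0.2213, 0.0234]
contact_force: [-0.7, -0.5, -0.4]
tcp_pos: [0.6142, -0.2237, 0.0235]
contact_force: [2.3, -0.4, -1.3]
tcp_pos: [0.6039, -0.2266, 0.0235]
contact_force: [3.1, 0.5, -0.4]
tcp_pos: [0.5942, -0.2293, 0.0234]
contact_force: [2.8, -1.3, -0.3]
tcp_pos: [0.5845, -0.232, 0.0234]
contact_force: [3.6, -1.5, 0.0]
```

```bash
for i in 1 2 3 4 5 6 7; do python3 -m handwheel '[{"grip":1,"x":-0.019,"y":-0.005,"z":0,"ax":0,"ay":0,"az":0},{"grip":1,"x":-0.039,"y":-0.01,"z":0,"ax":0,"ay":0,"az":0},{"grip":1,"x":-0.058,"y":-0.016,"z":0,"ax":0,"ay":0,"az":0},{"grip":1,"x":-0.077,"y":-0.021,"z":0,"ax":0,"ay":0,"az":0},{"grip":1,"x":-0.097,"y":-0.026,"z":0,"ax":0,"ay":0,"az":0}]'|grep -E "tcp|contact";done
python3 - <<'E'
from station import manip
import cv2
r=manip.read_camera("wrist")["color"];cv2.imwrite("pics/w4.png",r)
E
```

```text
tcp_pos: [0.5747, -0.2343, 0.0234]
contact_force: [2.8, -2.4, 1.3]
tcp_pos: [0.565, -0.2368, 0.0233]
contact_force: [3.2, 0.6, 0.6]
tcp_pos: [0.5553, -0.2395, 0.0233]
contact_force: [2.8, -0.9, 1.3]
tcp_pos: [0.5455, -0.242, 0.0233]
contact_force: [2.5, -1.3, 1.0]
tcp_pos: [0.5358, -0.2447, 0.0233]
contact_force: [2.4, -2.2, 0.9]
tcp_pos: [0.5261, -0.2472, 0.0233]
contact_force: [3.1, -1.3, 0.1]
tcp_pos: [0.5165, -0.2499, 0.0233]
contact_force: [2.1, -1.2, -0.4]
```

View pics/w4.png

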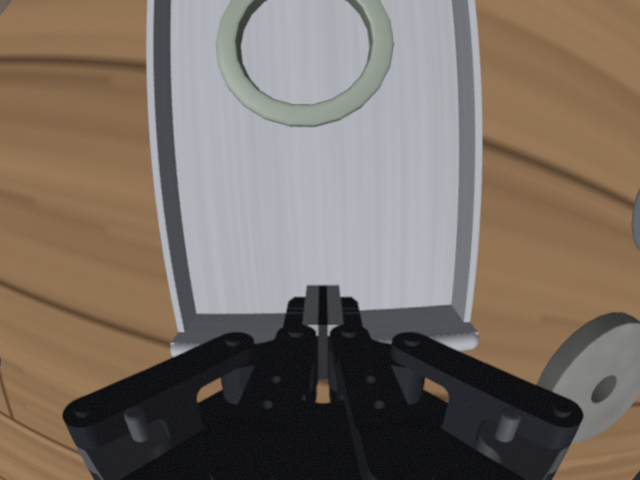

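The ring is riding along with the tray, centred at about (305,45), and the fingertip is hooked behind the lip. I'll continue slowly to the stop.

```bash
for i in 1 2 3 4; do python3 -m handwheel '[{"grip":1,"x":-0.01,"y":-0.003,"z":0,"ax":0,"ay":0,"az":0},{"grip":1,"x":-0.019,"y":-0.005,"z":0,"ax":0,"ay":0,"az":0},{"grip":1,"x":-0.029,"y":-0.008,"z":0,"ax":0,"ay":0,"az":0},{"grip":1,"x":-0.039,"y":-0.01,"z":0,"ax":0,"ay":0,"az":0},{"grip":1,"x":-0.048,"y":-0.013,"z":0,"ax":0,"ay":0,"az":0}]'|grep -E "time|tcp|contact";done
```

```text
time_s: 18.27
tcp_pos: [0.5117, -0.251, 0.0233]
contact_force: [3.0, -1.9, -0.4]
time_s: 18.68
tcp_pos: [0.5068, -0.2523, 0.0233]
contact_force: [3.3, -1.3, 0.4]
time_s: 19.1
tcp_pos: [0.502, -0.2537, 0.0233]
contact_force: [2.5, -1.1, -1.1]
time_s: 19.52
tcp_pos: [0.4987, -0.2547, 0.0234]
contact_force: [5.9, -0.3, -2.9]
```

```bash
for i in 1 2; do python3 -m handwheel '[{"grip":1,"x":-0.005,"y":-0.001,"z":0,"ax":0,"ay":0,"az":0},{"grip":1,"x":-0.01,"y":-0.003,"z":0,"ax":0,"ay":0,"az":0},{"grip":1,"x":-0.015,"y":-0.004,"z":0,"ax":0,"ay":0,"az":0},{"grip":1,"x":-0.02,"y":-0.005,"z":0,"ax":0,"ay":0,"az":0},{"grip":1,"x":-0.02,"y":-0.005,"z":0,"ax":0,"ay":0,"az":0}]'|grep -E "time|tcp|contact";done
```

```text
time_s: 19.93
tcp_pos: [0.4987, -0.2547, 0.0234]
contact_force: [7.8, 1.0, -4.8]
time_s: 20.35
tcp_pos: [0.4986, -0.2547, 0.0235]
contact_force: [9.2, 1.7, -6.1]
```

It is at its stop, with the position fixed and the force rising. Now I'll ease off the lip, rise straight up and look.

```bash
python3 -m handwheel '[{"grip":1,"x":0.04,"y":0.01,"z":0,"ax":0,"ay":0,"az":0},{"grip":1,"x":0.08,"y":0.022,"z":0,"ax":0,"ay":0,"az":0},{"grip":1,"x":0.12,"y":0.032,"z":0,"ax":0,"ay":0,"az":0},{"grip":1,"x":0.12,"y":0.032,"z":0.05,"ax":0,"ay":0,"az":0},{"grip":1,"x":0.12,"y":0.032,"z":0.15,"ax":0,"ay":0,"az":0}]'
for i in 1 2; do python3 -m handwheel '[{"grip":1,"x":0,"y":0,"z":0.15,"ax":0,"ay":0,"az":0},{"grip":1,"x":0,"y":0,"z":0.35,"ax":0,"ay":0,"az":0},{"grip":1,"x":0,"y":0,"z":0.6,"ax":0,"ay":0,"az":0},{"grip":1,"x":0,"y":0,"z":0.9,"ax":0,"ay":0,"az":0},{"grip":1,"x":0,"y":0,"z":1,"ax":0,"ay":0,"az":0}]'|grep -E "time|tcp|contact";done
python3 -m handwheel '[{"grip":1,"x":0,"y":0.3,"z":0,"ax":0,"ay":0,"az":0},{"grip":1,"x":0,"y":0.6,"z":0,"ax":0,"ay":0,"az":0},{"grip":1,"x":0,"y":0.9,"z":0,"ax":0,"ay":0,"az":0},{"grip":1,"x":0,"y":1,"z":0,"ax":0,"ay":0,"az":0},{"grip":1,"x":0,"y":1,"z":0,"ax":0,"ay":0,"az":0}]'|grep -E "time|tcp|contact"
python3 -m handwheel '[{"grip":1,"x":0,"y":0.3,"z":0,"ax":0,"ay":0,"az":0},{"grip":1,"x":0,"y":0.6,"z":0,"ax":0,"ay":0,"az":0},{"grip":1,"x":0,"y":0.9,"z":0,"ax":0,"ay":0,"az":0},{"grip":1,"x":0,"y":1,"z":0,"ax":0,"ay":0,"az":0},{"grip":1,"x":0,"y":1,"z":0,"ax":0,"ay":0,"az":0}]'|grep -E "time|tcp|contact"
python3 - <<'E'
from station import manip
import cv2
a=manip.read_camera("top")["color"];b=manip.read_camera("scene")["color"]
cv2.imwrite("pics/end.png",cv2.vconcat([a[60:360,60:640],cv2.resize(b,(580,435))[120:420]]))
E
```

```text
time_s: 20.77
tcp_pos: [0.5032, -0.2521, 0.0376]
orientation: [0.993, 0.117, -0.002, -0.001]
contact_force: [-0.3, 0.3, -0.5]
gripper_width: -0.0
grip_force: 0.0
time_s: 21.18
tcp_pos: [0.5061, -0.2538, 0.1425]
contact_force: [1.3, -0.3, -0.0]
time_s: 21.6
tcp_pos: [0.5062, -0.2536, 0.2423]
contact_force: [0.4, -0.0, -0.3]
time_s: 22.02
tcp_pos: [0.5045, -0.1493, 0.2381]
contact_force: [0.2, 0.3, 0.5]
time_s: 22.43
tcp_pos: [0.5053, -0.0513, 0.2382]
contact_force: [-0.2, -0.5, -1.0]
```

View pics/end.png

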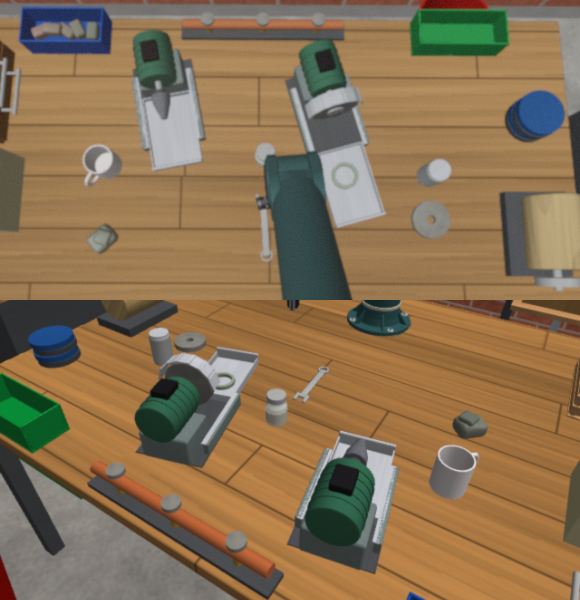

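The final pictures show the wheel tray out with the ring in it at about (344,175), the cone tray home with its lip at about (177,164), the bystanders in place and the hand clear.

```bash
python3 -c "
from station import manip
print(manip.finish_job())"
```

```text
the job is handed in; nothing more can be done
None
```

The cone machine's tray is pushed fully home and the wheel machine's tray is drawn out to its stop with the ring riding in it; the hand is clear, the bystanders look unmoved, and the job was handed in at about 22.5 s.

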